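# Log in a pressure sensor and hold it in the corner nest

### The arm

A 7-joint arm with a two-finger parallel gripper is mounted at the origin on a cart in front of the work surface, level with it; the furniture and walls round the work are solid. World frame = base frame: x ahead of the robot, y to its left, z up, the work surface at z = 0. Lengths are in m, angles in degrees, forces in N, time in s.
With the tool pointing down it reaches from about 0.425 to 0.875 m from the base axis. Payload 4.7 kg.
Tool frame: the origin (TCP) lies on the front face of the gripper's body, between the roots of the fingers; the fingertips stand 70 mm ahead of it and the grasp point (between the pads) lies 51 mm ahead of it (tip_extent is the distance from the TCP to the fingertips, in m); z points along the fingers, y is the direction in which the jaws open and shut (so a half turn about z gives the same grasp; the last joint's range is limited). The gripper opens to 87 mm and grips with 3 to 60 N. Pads are 19 mm wide; open, the fingers measure 117 mm over their backs; the gripper's body (75 mm by 190 mm) begins 51 mm behind the grasp point.
Start: joints at [-70.124, 18.392, -4.016, 83.108, 1.295, 78.541, -3.26], TCP at [0.212, 0.614, 0.292] pointing down, gripper open.
Joint ranges: [-163.93, 163.93], [-17.29, 119.83], [-79.2, 71.16], [3.27, 140.29], [-89.18, 269.18], [5.43, 117.66], [-154.24, 154.24]. Speed limits (degrees/s): [147.25, 147.25, 180, 180, 180, 180, 180].

### API

Orientations are given as [roll, pitch, yaw] about the fixed x, y, z axes, in that order (R = Rz(yaw) Ry(pitch) Rx(roll)).
In Python, from cell import * gives the robot as it stands.
- The arm moves only by the tool carry_out, never from a script. Its argument "increments" is text: rows parted by semicolons, each of 7 numbers parted by spaces: the opening, from 0 (shut) to 1 (fully open), then the shift along the tool's x, y, z in m, then the turn, a rotation vector about the tool's x, y, z in degrees. A call has 1 to 20 rows; each row shifts and turns the pose as measured when the row begins, along the tool's axes as they then stand; what a row does not reach is not made up. A row lasts 1/8 s, in which the tool goes at most 62.5 mm and 10.7 degrees, less where a joint would pass 70% of its speed; a pose out of reach is approached as far as the arm can. A call is refused whole if a number of a shift passes 0.0625 or a number of a turn 10.7, either way. A call with a gripper value outside its range is refused whole. The fingers move at their own pace and stop on an object; "force" is the grip in N (left out, the last holds). Time passes only in rows, so rows that do not move let the fingers close. It gives the time, the measured TCP pose, the force and the opening at its end, in the units of the state.
- get_obs(): the state, without advancing time (a new reading comes with each control period).
- read_camera(name): name is "scene" or "top" or "wrist"; returns a dict with "img" (384x512x3 uint8, blue, green, red), "fx", "fy", "cx", "cy" (pixels), "world_from_camera" (4x4, takes a point from camera to world coordinates). Camera axes: x right, y down, z forward; pixel columns grow to the right and rows downward; lengths in m; the calibration is good to about 2 mm. A picture is of the moment at which its call begins. There is no depth.
- sign_off(): hands the job in, once; it reports no verdict.
Trained networks look in a picture, given as the dict that the camera call returned (one of the last four; its "shot" number tells which), for a name from the list of things; names that differ only in an ending like _2 or _b are one class to them, and where a whole thing is asked for, a point or a joint stands for the part that bears it (a point fixed in the world has none). Each returns a list of dicts, best first, with "confidence" (0 to 1); they miss things now and then, are a little off and sometimes report something else, mostly with a low value. They report only what shows in the picture. A call takes as long as a camera call. They do not tell look-alikes from the thing itself.
- masks_of(target, picture): "pixels" (384x512 bool, what is visible of it) and "bbox" ([left, top, right, bottom] in pixels, round what is visible of it).
The state is a dict: "time_s": time; "qpos": joint angles; "joint_velocities": joint speeds; "effort": joint torques, N m; "tool_pos": TCP position; "tool_rot": TCP orientation; "force": force on the tool from outside, world axes, zero at the start; "wrist_torque": the same for the moment, N m; "grip_width": finger opening in m.
Only numpy, scipy, OpenCV 4.12 (cv2) and the standard library are available. Lean on these libraries where they do the work, as an engineer would, in place of code of your own. Each camera call takes 0.05 s, during which the arm holds its last target.

### The job

Take the blue pressure sensor in the gripper and slide it, without lifting it off the plate, onto the middle of the green reader pad and let it stand still there for a second so that its tag is read. Then slide it on into the corner of the two dark stops and push it squarely home against both at once. Finish while still holding it pressed there with a few newtons on each stop; do not let go, and leave the orange sensor alone.

Things in the scene. Friction and masses are not known exactly. Their poses are not given: they have to be found in the camera images.
- nest: flat grey polished plate (friction about 0.2) 250 mm (its x) x 340 mm (its y) x 12 mm thick, fixed level, turned up to 0.25 rad; origin at the centre of its underside. It carries two yellow outlines at its +y side (a sensor in each, in either order), the green reader pad, and two dark stops that form a corner at its +x, -y end
- pad (a point): centre of the green reader pad, a flat painted rectangle 80 mm (nest x) x 68 mm (nest y) level with the plate's upper face; at (-25, -10) mm from the nest's centre. The sensor's centre belongs over it, within 15 mm
- corner (a point): the point on the plate's upper face where the planes of the two stops' inner faces meet; axes as the nest's. The sensor stands home when its centre is 32 mm from here along the nest's -x and 26 mm along the nest's +y; at (95, -125) mm from the nest's centre
- stop_far: fixed rigid polished dark steel bar (friction about 0.2) 16 x 105 x 22 mm high on the plate, long side along the nest's y; its inner face looks to the nest's -x and stops the sensor's +x face. Origin at the centre of its underside, 8 mm behind the inner face. It runs from 8 to 113 mm from the corner
- stop_right: fixed rigid polished dark steel bar (friction about 0.2) 105 x 16 x 22 mm high on the plate, long side along the nest's x; its inner face looks to the nest's +y and stops the sensor's -y face. Origin at the centre of its underside, 8 mm behind the inner face. It runs from 8 to 113 mm from the corner
- sensor_blue_center (a point): centre of the blue pressure sensor, 31 mm above its underside. Foot: aluminium block 64 (its x) x 52 (its y) x 28 mm high, a 16 mm brass port on its -x face. On it, centred, its blue housing 44 (x) x 28 (y) mm, from 28 to 62 mm up: grip it across the 28 mm. Connector 18 mm wide on top, to 70 mm. 0.3 to 0.55 kg. Starts upright on the plate, axes within 0.2 rad of the nest's
- sensor_orange_center (a point): centre of the orange pressure sensor, 31 mm above its underside. Foot: aluminium block 64 (its x) x 52 (its y) x 28 mm high, a 16 mm brass port on its -x face. On it, centred, its orange housing 44 (x) x 28 (y) mm, from 28 to 62 mm up: grip it across the 28 mm. Connector 18 mm wide on top, to 70 mm. 0.3 to 0.55 kg. Starts upright on the plate, axes within 0.2 rad of the nest's
Things that resemble listed ones, but are neither listed nor needed, are in the scene too. What is shaped like the part that bears sensor_blue_center but purple is not meant.

How it is judged (in metres and radians):
On the way:
1. the blue sensor stands still on the reader pad, its centre within 20 mm of the pad's (horizontal distance between sensor_blue_center and pad below 0.02 m and linear speed of sensor_blue below 0.01 m/s and angle between sensor_blue_center's own z axis and vertical below 0.06 rad), for 0.5 s.
At the end, for the whole second after the job is handed in: The blue sensor stands on the plate in the corner, within 2 mm of both stops, square to them within 0.04 rad and upright, still held by the fingers and pressing with more than 1.5 N on each of the two stops, at rest; the orange sensor is within 15 mm of where it stood (x of sensor_blue_center in the frame of corner between -0.034 and -0.029 m and y of sensor_blue_center in the frame of corner between 0.023 and 0.028 m and z of sensor_blue_center in the frame of corner below 0.035 m and angle between the x axis of sensor_blue_center and the x axis of nest, either way round below 0.04 rad and angle between sensor_blue_center's own z axis and vertical below 0.05 rad and contact force between sensor_blue and stop_far above 1.5 N and contact force between sensor_blue and stop_right above 1.5 N and contact force between the fingers and sensor_blue above 1 N and linear speed of sensor_blue below 0.01 m/s and distance of sensor_orange_center from where it was at the start of the episode below 0.015 m); the arm keeps its last pose, push and grip.
It fails at once if the blue sensor is lifted more than 8 mm off the plate (z of sensor_blue_center in the frame of corner above 0.039 m).
It fails at once if the blue sensor is tipped by more than 0.25 rad (angle between sensor_blue_center's own z axis and vertical above 0.25 rad).
It fails at once if the orange sensor is pushed more than 15 mm (distance of sensor_orange_center from where it was at the start of the episode above 0.015 m).
It also fails if it takes over 48 s, if anything falls off the work surface, if the arm or the gripper's body presses on something with over 40 N, if the wrist force passes 120 N, or if a joint passes its speed limit or range.

## Working session

There is one attempt and no reset: what is moved stays moved. The work goes in short steps, Python scripts to look and compute and a tool call to move; the robot and the scene stay as the last step left them, time stands still between calls to the robot, and variables do not carry over. Pictures are saved under pics/ and viewed, and the job is handed in when it is done.

Besides the shell and the picture viewer there is one more tool, called after ">>>" by a JSON object that holds its "op" and its "data", one argument or row to a line. carry_out: Moves the arm, as the interface text tells. Its arguments: {"type":"object","properties":{"increments":{"type":"string"},"force":{"type":"number"}},"required":["increments"]}

```bash
ls; mkdir -p pics; python3 - <<'E'
from cell import *
import cv2
o=get_obs();print(o)
for n in ("scene","top"):
    p=read_camera(n);cv2.imwrite(f"pics/{n}0.png",p["img"]);print(n,p["fx"],p["cx"],p["cy"],p["world_from_camera"])
    for t in("nest","sensor_blue_center","sensor_orange_center","stop_far","stop_right"):
        for d in masks_of(t,p):print(t,d["confidence"],d["bbox"])
E
```

```text
pics
{'time_s': 0.0, 'qpos': array([-70.12424186,  18.43898453,  -4.01491755,  83.17586264,
         1.29697364,  78.54086647,  -3.25919902]), 'joint_velocities': array([ 0.02993594, -0.12320483,  0.08441514, -0.02644534, -0.00316627,
       -0.01993667, -0.03739434]), 'effort': array([-1.26451181e-03, -4.91286635e+01, -4.04450800e-01, -3.12524414e+01,
       -6.38622791e-02,  4.38528636e-02,  1.78312166e-04]), 'tool_pos': array([0.21226511, 0.61391164, 0.29115375]), 'tool_rot': array([-1.79889639e+02,  7.94215935e-03,  1.60934633e+02]), 'force': array([ 0.00343519, -0.38354307, -0.3239537 ]), 'wrist_torque': array([0.05308329, 0.01811722, 0.05104429]), 'grip_width': 0.08696643587439194}
scene 430.51636081766475 252.55361713899106 193.11691334603807 [[ 0.68996904 -0.54799631  0.47290884  0.1774069 ]
 [-0.7237597  -0.51263368  0.46192923 -0.51354665]
 [-0.01070652 -0.66098922 -0.75031901  0.8102444 ]
 [ 0.          0.          0.          1.        ]]
nest 0.7 [126.2, 154.8, 281.8, 288.8]
sensor_blue_center 0.91 [245.5, 133.5, 268.7, 164.2]
sensor_blue_center 0.81 [273.8, 254.1, 311.6
[... 313 characters left out ...]
733677 [[-1.84017261e-02 -9.77022863e-01  2.12338648e-01  3.79034917e-01]
 [-9.99822548e-01  1.88380544e-02  3.17850256e-05 -4.60200664e-02]
 [-4.03110171e-03 -2.12300383e-01 -9.77196141e-01  1.25837124e+00]
 [ 0.00000000e+00  0.00000000e+00  0.00000000e+00  1.00000000e+00]]
nest 0.95 [155.8, 172.3, 303.0, 290.6]
nest 0.59 [172.0, 230.6, 193.9, 256.9]
sensor_blue_center 0.76 [180.0, 180.9, 208.7, 211.9]
sensor_blue_center 0.69 [321.8, 202.8, 345.9, 236.2]
sensor_blue_center 0.68 [202.9, 130.4, 229.5, 160.8]
sensor_orange_center 0.65 [172.2, 228.9, 194.4, 259.4]
stop_far 0.75 [239.5, 188.8, 279.9, 203.1]
stop_right 0.59 [275.4, 206.4, 289.6, 244.9]
stop_right 0.35 [170.2, 229.5, 196.9, 257.5]
```

```bash
python3 - <<'E'
import cv2
a=cv2.imread("pics/top0.png")[100:320,120:400];cv2.imwrite("pics/top0c.png",cv2.resize(a,None,fx=2.7,fy=2.7,interpolation=cv2.INTER_CUBIC))
a=cv2.imread("pics/scene0.png")[110:310,100:340];cv2.imwrite("pics/scene0c.png",cv2.resize(a,None,fx=2.9,fy=2.9,interpolation=cv2.INTER_CUBIC))
E
```

```text
(no output)
```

View pics/top0c.png

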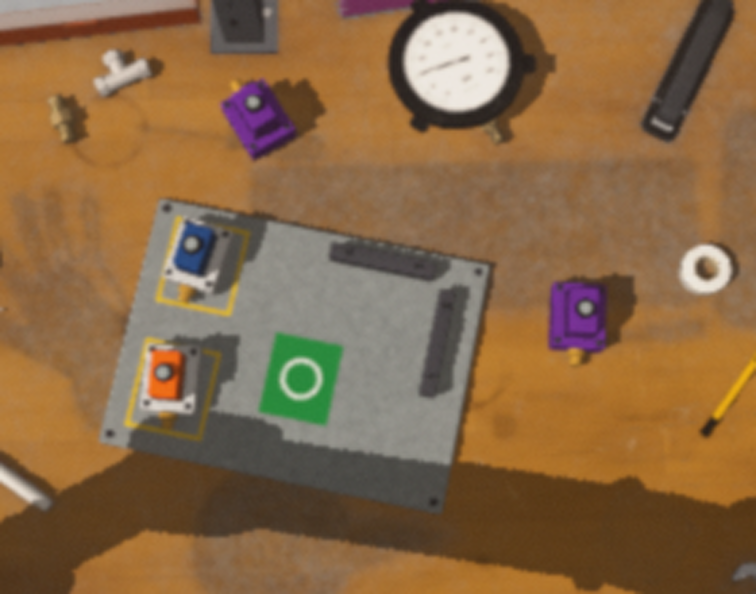

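View pics/scene0c.png

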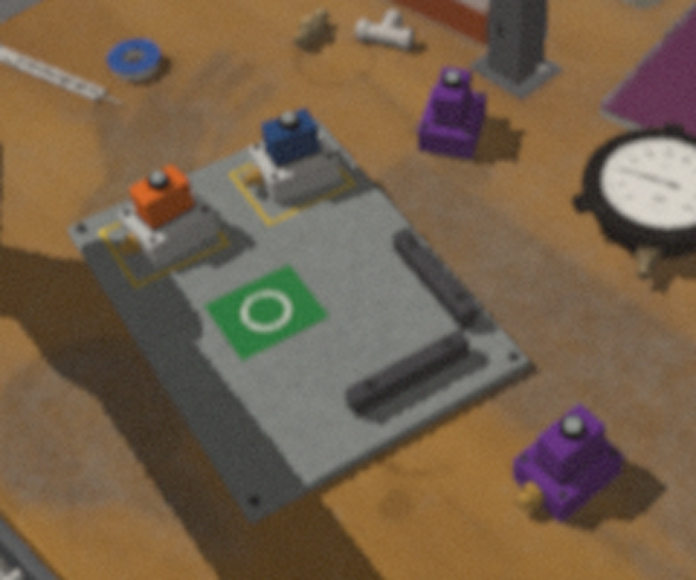

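View pics/scene0.png

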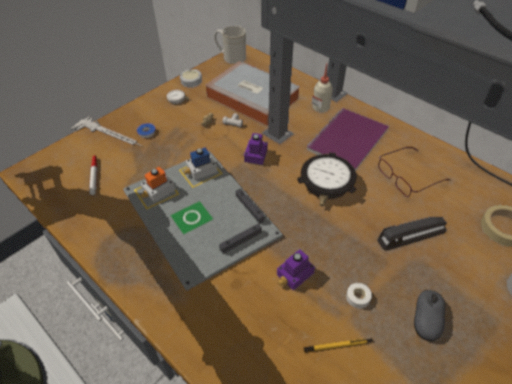

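Candidates in the top view: the blue one at about (190,193) is the sensor inside a yellow outline. The purple look-alikes are at (215,144) and (334,217), and the orange sensor is at (181,240). I choose the blue one. Next I measure.

```bash
cat > h.py <<'E'
import numpy as np, cv2
from scipy.optimize import least_squares
def ray(p,uv,z):
    T=p["world_from_camera"];d=T[:3,:3]@np.array([(uv[0]-p["cx"])/p["fx"],(uv[1]-p["cy"])/p["fy"],1]);o=T[:3,3]
    return o+d*(z-o[2])/d[2]
def proj(p,X):
    T=p["world_from_camera"];c=(np.atleast_2d(X)-T[:3,3])@T[:3,:3]
    return np.c_[c[:,0]/c[:,2]*p["fx"]+p["cx"],c[:,1]/c[:,2]*p["fy"]+p["cy"]]
def cent(m):
    m=m.astype(np.uint8);n,l,s,c=cv2.connectedComponentsWithStats(m)
    return [(s[i,4],c[i],(l==i)) for i in np.argsort(-s[1:,4])+1 if s[i,4]>15]
E
cat > m.py <<'E'
from cell import *
from h import *
for n in("top","scene"):
    p=read_camera(n);I=p["img"].astype(int);hsv=cv2.cvtColor(p["img"],cv2.COLOR_BGR2HSV);H=hsv[...,0];S=hsv[...,1]
    g=cent((H>50)&(H<80)&(S>110))[0]
    ys,xs=np.nonzero(g[2]); w=np.array([ray(p,(x,y),.012)[:2] for x,y in zip(xs,ys)],np.float32)
    print(n,"pad",g[0],g[1],w.mean(0),"filled",cv2.minAreaRect(w))
    for nm,lo,hi in(("blue",100,120),("orange",3,13)):
        for a,c,m in cent((H>=lo)&(H<=hi)&(S>140 if nm=="blue" else S>200))[:4]:
            print(nm,a,c, ray(p,c,.06))
    for d in masks_of("nest",p)[:1]:
        m=cv2.morphologyEx(d["pixels"].astype(np.uint8),cv2.MORPH_CLOSE,np.ones((9,9)))
        ys,xs=np.nonzero(m); w=np.array([ray(p,(x,y),.012)[:2] for x,y in zip(xs,ys)],np.float32)
        print("nest",cv2.minAreaRect(w))
    for t in("stop_far","stop_right"):
      for d in masks_of(t,p)[:1]:
        ys,xs=np.nonzero(d["pixels"]); w=np.array([ray(p,(x,y),.034)[:2] for x,y in zip(xs,ys)],np.float32)
        print(t,w.mean(0),cv2.minAreaRect(w))
E
python3 m.py
```

```text
top pad 515 [230.92427184 239.94368932] [0.5288893  0.03399681] filled ((0.5292378067970276, 0.0338839553296566), (0.06555312126874924, 0.07807643711566925), 77.11893463134766)
blue 346 [312.16184971   5.24855491] [ 1.18529126 -0.20272397  0.06      ]
blue 303 [208.7359736   5.4290429] [1.19091062 0.09038585 0.06      ]
blue 163 [105.46625767 197.35582822] [0.63967007 0.35515081 0.06      ]
blue 55 [189.96363636 195.96363636] [0.63914075 0.13636378 0.06      ]
orange 124 [181.48387097 238.61290323] [0.52876756 0.1564444  0.06      ]
nest ((0.5550398826599121, 0.03700233995914459), (0.3431099057197571, 0.25105443596839905), 77.32308197021484)
stop_far [ 0.6402255  -0.04428582] ((0.6405787467956543, -0.04640347510576248), (0.1007998138666153, 0.022619836032390594), 79.8392333984375)
stop_right [ 0.5595289  -0.09947375] ((0.5589638948440552, -0.09934192895889282), (0.01982826553285122, 0.10593514144420624), 76.10005950927734)
scene pad 441 [191.26303855 217.42176871] [0.5267378  0.03093352] filled ((0.5281721353530884, 0.032376281917095184), (0.06365600973367691, 0.07638806104660034), 76.66303253173828)
blue 103 [395.61165049   2.2038835 ] [1.71643812 0.21715198 0.06      ]
blue 56 [145.58928571 129.07142857] [0.61993691 0.31605871 0.06      ]
blue 26 [194.38461538 155.76923077] [0.64090284 0.14194239 0.06      ]
orange 54 [150.98148148 177.55555556] [0.51934494 0.16136776 0.06      ]
nest ((0.5519786477088928, 0.03185458481311798), (0.34403178095817566, 0.25124847888946533), 77.38629150390625)
stop_far [ 0.63342124 -0.05625769] ((0.6332871913909912, -0.05521317943930626), (0.11188479512929916, 0.023359578102827072), 77.26952362060547)
stop_right [ 0.55217445 -0.10755778] ((0.5533593893051147, -0.10801082849502563), (0.02953612059354782, 0.10784932971000671), 80.25184631347656)
```

View pics/top0.png

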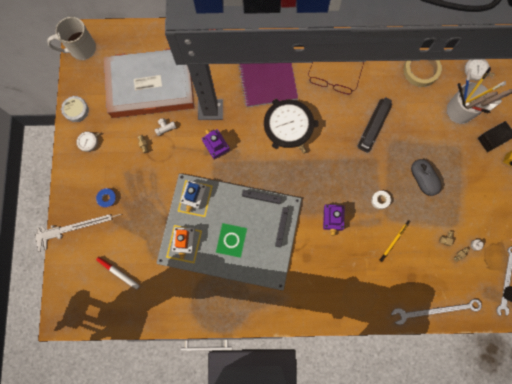

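```bash
python3 - <<'E'
from cell import *
import cv2
p=read_camera("wrist");o=get_obs();print(o["tool_pos"],o["tool_rot"],p["world_from_camera"],p["fx"])
import numpy as np
from h import *
from scipy.spatial.transform import Rotation as R
r=R.from_euler("xyz",o["tool_rot"],degrees=True)
print(r.inv().apply(np.array([.640,.139,.29])-o["tool_pos"]))
# shelf post
t=read_camera("top"); print("post",ray(t,(210,115),0),ray(t,(210,100),0))
E
```

```text
[0.21236051 0.61434991 0.29231837] [1.79993504e+02 1.41227144e-03 1.60933123e+02] [[ 3.27062951e-01  9.13253198e-01  2.42895908e-01  1.46192796e-01]
 [ 9.45002429e-01 -3.16206453e-01 -8.35696582e-02  6.37369726e-01]
 [ 4.84995950e-04  2.56869762e-01 -9.66445906e-01  3.86779974e-01]
 [ 0.00000000e+00  0.00000000e+00  0.00000000e+00  1.00000000e+00]] 279.7337301654119
[-0.55946154 -0.30957382  0.00229706]
post [0.88486156 0.09199942 0.        ] [0.93016064 0.09218905 0.        ]
```

>>> {"op": "carry_out", "data": {
  "increments": "1 -0.04 -0.022 0 0 0 0;1 -0.046 -0.0255 0 0 0 0;1 -0.046 -0.0255 0 0 0 0;1 -0.046 -0.0255 0 0 0 0;1 -0.046 -0.0255 0 0 0 0;1 -0.046 -0.0255 0 0 0 0;1 -0.046 -0.0255 0 0 0 0;1 -0.046 -0.0255 0 0 0 0;1 -0.046 -0.0255 0 0 0 0;1 -0.046 -0.0255 0 0 0 0;1 -0.046 -0.0255 0 0 0 0;1 -0.03 -0.016 0 0 0 0;1 0 0 0 0 0 -6"
}}

```text
time_s: 2.72
tool_pos: [0.6306, 0.1515, 0.2921]
tool_rot: [179.8, 0.2, 167.3]
force: [-0.3, 0.6, -0.3]
grip_width: 0.0873
```

```bash
cat > w.py <<'E'
from cell import *
from h import *
import sys
from scipy.spatial.transform import Rotation as R
p=read_camera("wrist");o=get_obs();n=sys.argv[1]
print(o["time_s"],o["tool_pos"],o["tool_rot"],o["force"],o["grip_width"])
cv2.imwrite(f"pics/{n}.png",p["img"]);np.save("pics/w.npy",p,allow_pickle=True)
E
python3 w.py w1
```

```text
2.775 [0.62988566 0.15282141 0.2920886 ] [1.79756445e+02 1.21570347e-01 1.67619288e+02] [ 0.02464681  0.42804846 -0.19672652] 0.08705518645564689
```

View pics/w1.png

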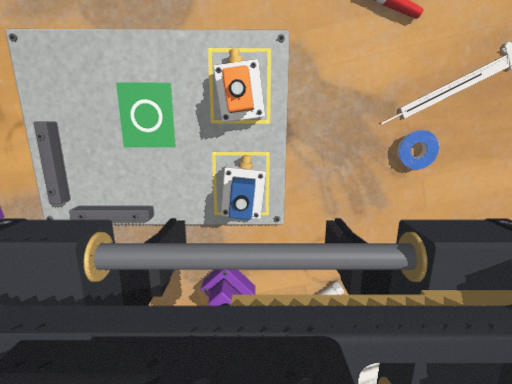

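The wrist view shows the plate's corners near (12,32), (288,32) and (284,223). The blue sensor's housing is at about (242,200), port up (towards the robot), foot corners near (225,168) and (266,174). I zoom in to measure its yaw.

```bash
python3 - <<'E'
import cv2
a=cv2.imread("pics/w1.png");cv2.imwrite("pics/w1c.png",cv2.resize(a[140:230,195:295],None,fx=6,fy=6,interpolation=cv2.INTER_CUBIC))
E
```

```text
(no output)
```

View pics/w1c.png

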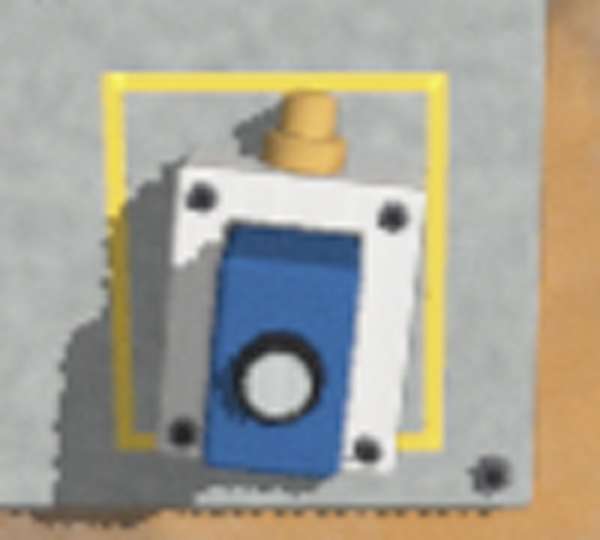

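```bash
python3 - <<'E'
from h import *
from scipy.spatial.transform import Rotation as R
p=np.load("pics/w.npy",allow_pickle=True).item()
f=lambda c:((c[0]+.5)/6-.5+195,(c[1]+.5)/6-.5+140)
for nm,c in(("corn",[(180,163),(424,190),(398,470),(160,455)]),("scr",[(202,198),(393,217),(367,450),(182,433)])):
    w=np.array([ray(p,f(q),.040)[:2] for q in c]);print(nm,w.mean(0))
    for i,j in((0,1),(1,2),(3,2),(0,3)):
        d=w[j]-w[i];print(np.hypot(*d)*1e3,np.degrees(np.arctan2(d[1],d[0])))
c=ray(p,f((278,380)),.082);print("conn top",c)
I=p["img"];hsv=cv2.cvtColor(I,cv2.COLOR_BGR2HSV);H=hsv[...,0];S=hsv[...,1]
g=cent((H>50)&(H<80)&(S>110))[0]
w=np.array([ray(p,(x,y),.012)[:2] for y,x in zip(*np.nonzero(g[2]))],np.float32);print("pad",cv2.minAreaRect(w))
# stop inner faces top edges z=.034 and plate corners
for nm,q in(("pTL",(11,30.5)),("pTR",(288.5,30.5)),("pBR",(284,223.5))):print(nm,ray(p,q,.012))
cv2.imwrite("pics/w1d.png",cv2.resize(I[20:230,0:200],None,fx=2.8,fy=2.8,interpolation=cv2.INTER_CUBIC))
E
```

```text
corn [0.65040411 0.13218863]
51.23288799387295 70.83991589940841
62.41883787814479 -17.418085582583146
52.10975023564643 73.37288935891661
64.70181936152484 -18.211173990125836
scr [0.65103367 0.13104293]
40.254219780815646 71.44979422753892
52.0965034112018 -18.712486673364214
40.44837532463072 71.6498772972816
52.23866028895763 -18.924728353762106
conn top [0.65008696 0.13147551 0.082     ]
pad ((0.5286690592765808, 0.03179796412587166), (0.06712933629751205, 0.0782502219080925), 77.193603515625)
pTL [ 0.39995619 -0.09434885  0.012     ]
pTR [0.47268391 0.22940934 0.012     ]
pBR [0.71388935 0.17620647 0.012     ]
```

View pics/w1d.png

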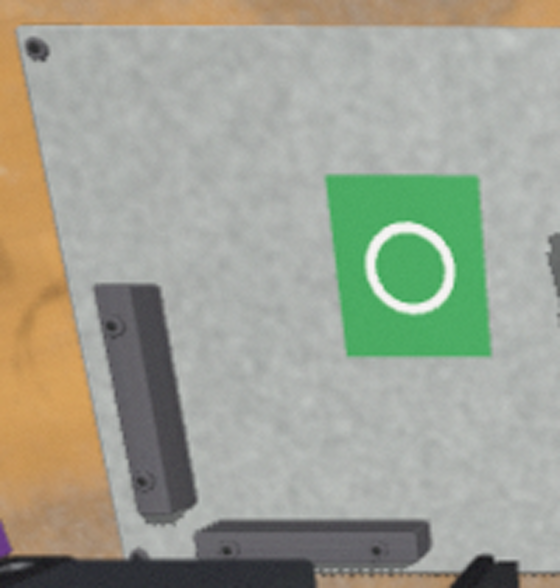

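>>> {"op": "carry_out", "data": {
  "increments": "1 0 0 0 0 0 6;1 -0.026 -0.0135 0 0 0 0;1 0 0 0.05 0 0 0;1 0 0 0.04 0 0 0;1 0 0 0.03 0 0 0;1 0 0 0 0 0 0"
}}

```text
time_s: 3.52
tool_pos: [0.6507, 0.1361, 0.1703]
tool_rot: [179.5, 0.1, 161.2]
force: [1.2, 0.3, 0.1]
grip_width: 0.0871
```

```bash
python3 w.py w2
```

```text
3.575 [0.65192431 0.13625602 0.17233386] [179.39780301   0.3048536  161.24059189] [-0.587076    0.40547038 -0.31176352] 0.08683672576388189
```

View pics/w2.png

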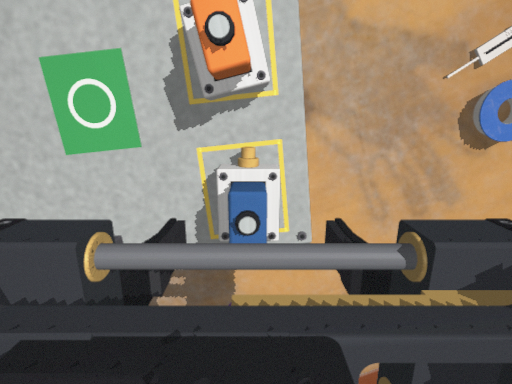

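>>> {"op": "carry_out", "data": {
  "increments": "1 0 -0.0045 0.02 0.5 0 0;1 0 0 0.02 0 0 0;1 0 0 0.012 0 0 0;1 0 0 0.003 0 0 0;1 0 0 0 0 0 0"
}}

```text
time_s: 4.2
tool_pos: [0.6528, 0.1327, 0.1174]
tool_rot: [179.7, 0.6, 161.2]
force: [-0.3, -0.7, -0.4]
grip_width: 0.0872
```

>>> {"op": "carry_out", "data": {
  "increments": "1 0.0015 0 0.002 0.3 0.5 0;0.5 0 0 0 0 0 0;0.2 0 0 0 0 0 0;0.2 0 0 0 0 0 0;0.2 0 0 0 0 0 0;0.2 0 0 0 0 0 0",
  "force": 12
}}

```text
time_s: 4.95
tool_pos: [0.6524, 0.1334, 0.1171]
tool_rot: [180.0, 0.2, 161.2]
force: [-0.3, 0.0, -0.0]
grip_width: 0.0451
```

```bash
python3 w.py w3
```

```text
5.0 [0.65236259 0.13342192 0.11713341] [179.94948775   0.18283093 161.21584874] [-0.75833151  0.20064841 -0.61232469] 0.041131904831264526
```

View pics/w3.png

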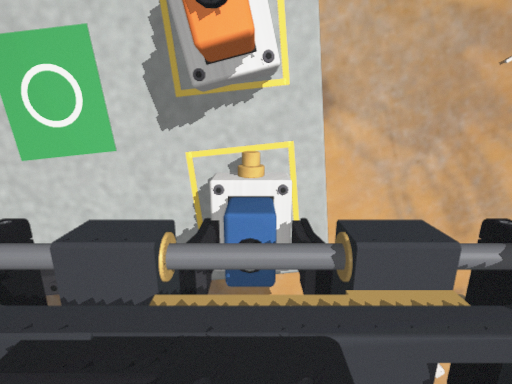

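Fingers straddle the blue housing (column 250, row 240), still 41 mm apart; closing further.

>>> {"op": "carry_out", "data": {
  "increments": "0.2 0 -0.001 0.002 0 0 0;0.2 0 -0.001 0 0 0 0;0.2 0 0 0 0 0 0;0.2 0 0 0 0 0 0;0.2 0 0 0 0 0 0",
  "force": 12
}}

```text
time_s: 5.62
tool_pos: [0.6517, 0.1314, 0.1149]
tool_rot: [180.0, 0.2, 161.2]
force: [-0.7, -0.9, 0.1]
grip_width: 0.0284
```

>>> {"op": "carry_out", "data": {
  "increments": "0.2 0 0 0 0 0 0;0.2 0 0 0 0 0 -3;0.2 0 0 0 0 0 -3;0.2 0 0 0 0 0 0;0.2 0.003 -0.006 0 0 0 0;0.2 0.006 -0.012 0 0 0 0",
  "force": 25
}}

```text
time_s: 6.38
tool_pos: [0.6387, 0.1169, 0.1149]
tool_rot: [179.9, 0.2, 167.4]
force: [-0.1, 1.1, 0.3]
grip_width: 0.0273
```

>>> {"op": "carry_out", "data": {
  "increments": "0.2 0.0057 -0.011 0 0 0 0;0.2 0.0057 -0.011 0 0 0 0;0.2 0.0057 -0.011 0 0 0 0;0.2 0.0057 -0.011 0 0 0 0;0.2 0.0057 -0.011 0 0 0 0;0.2 0.0057 -0.011 0 0 0 0"
}}

```text
time_s: 7.12
tool_pos: [0.5867, 0.0545, 0.1148]
tool_rot: [179.9, 0.2, 167.3]
force: [1.8, 0.8, -0.8]
grip_width: 0.0278
```

>>> {"op": "carry_out", "data": {
  "increments": "0.2 0.01 -0.0068 0 0 0 0;0.2 0.01 -0.0068 0 0 0 0;0.2 0.01 -0.0068 0 0 0 0;0.2 0.01 -0.0068 0 0 0 0;0.2 0.005 -0.0034 0 0 0 0;0.2 0 0 0 0 0 0"
}}

```text
time_s: 7.88
tool_pos: [0.5317, 0.0323, 0.1148]
tool_rot: [179.9, 0.2, 167.2]
force: [0.0, 0.4, -1.0]
grip_width: 0.0279
```

```bash
python3 w.py w4; python3 - <<'E'
from cell import *
import cv2
p=read_camera("top");cv2.imwrite("pics/top4.png",cv2.resize(p["img"][150:310,140:380],None,fx=3,fy=3,interpolation=cv2.INTER_CUBIC))
E
```

```text
7.925 [0.53173407 0.03231292 0.11479519] [1.79945144e+02 1.76988141e-01 1.67223688e+02] [-2.42376602  0.15588964  0.67921665] 0.027796641312259358
```

View pics/w4.png

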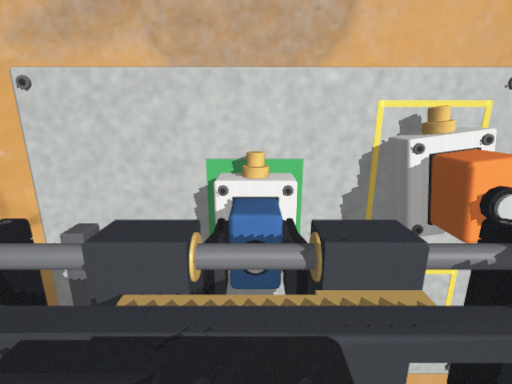

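View pics/top4.png

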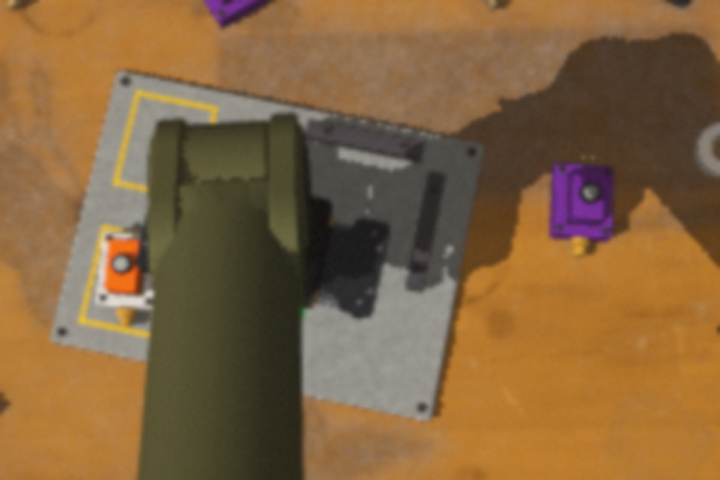

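```bash
python3 - <<'E'
from h import *
p=np.load("pics/w.npy",allow_pickle=True).item()
a=-np.radians(12.7);Rn=np.array([[np.cos(a),-np.sin(a)],[np.sin(a),np.cos(a)]])
G=[ray(p,q,.012)[:2]@Rn for q in((207,158.5),(303,158.5))]
F=[ray(p,q,.040)[:2]@Rn for q in((214.5,174),(297.5,174))]
G,F=np.array(G),np.array(F);print(np.diff(G,axis=0),np.diff(F,axis=0))
print("sensor-pad nest xy mm",1e3*((F.mean(0)+[.032,0])-(G.mean(0)+[.04,0])), "sensor world",Rn@(F.mean(0)+[.032,0]),"pad",Rn@(G.mean(0)+[.04,0]))
P=[ray(p,q,.012) for q in((12.5,67),(210,67.5),(500,67))];print(np.degrees(np.arctan2(P[2][1]-P[0][1],P[2][0]-P[0][0])),np.degrees(np.arctan2(F[1][1]-F[0][1],F[1][0]-F[0][0])))
E
```

```text
[[0.00014026 0.06779831]] [[0.00010994 0.05102575]]
sensor-pad nest xy mm [-2.42687269  0.57207571] sensor world [0.52717557 0.03417743] pad [0.5294173  0.03308581]
77.20782856425039 89.87654626996486
```

>>> {"op": "carry_out", "data": {
  "increments": "0.2 0 0 0 0 0 0;0.2 0 0 0 0 0 0;0.2 0 0 0 0 0 0;0.2 0 0 0 0 0 0;0.2 0 0 0 0 0 0;0.2 0 0 0 0 0 0;0.2 0 0 0 0 0 0;0.2 0 0 0 0 0 0;0.2 0 0 0 0 0 0;0.2 0 0 0 0 0 0"
}}

```text
time_s: 9.22
tool_pos: [0.532, 0.0324, 0.1148]
tool_rot: [180.0, 0.1, 167.2]
force: [-2.0, -0.9, 1.4]
grip_width: 0.0275
```

>>> {"op": "carry_out", "data": {
  "increments": "0.2 -0.005 -0.005 0 0 0 0;0.2 -0.009 -0.009 0 0 0 0;0.2 -0.009 -0.009 0 0 0 0;0.2 -0.009 -0.009 0 0 0 0;0.2 -0.009 -0.009 0 0 0 0;0.2 -0.009 -0.009 0 0 0 0;0.2 -0.009 -0.009 0 0 0 0;0.2 -0.009 -0.009 0 0 0 0;0.2 -0.009 -0.009 0 0 0 0;0.2 0 0 0 0 0 0"
}}

```text
time_s: 10.48
tool_pos: [0.5956, -0.0672, 0.1148]
tool_rot: [180.0, 0.3, 167.2]
force: [0.5, -1.4, -0.3]
grip_width: 0.0278
```

```bash
python3 w.py w5
```

```text
10.525 [ 0.59535736 -0.06665572  0.1148322 ] [179.97877166   0.24237707 167.2040956 ] [ 0.57823844 -1.34356229 -0.02936868] 0.027833205522303284
```

View pics/w5.png

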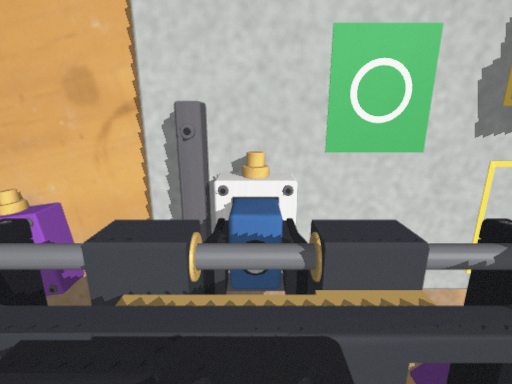

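>>> {"op": "carry_out", "data": {
  "increments": "0.2 -0.002 -0.002 0 0 0 0;0.2 -0.0015 -0.0015 0 0 0 0;0.2 0 0 0 0 0 0"
}}

```text
time_s: 10.9
tool_pos: [0.5974, -0.0692, 0.1148]
tool_rot: [179.9, 0.1, 167.3]
force: [-0.1, -0.7, 0.5]
grip_width: 0.0275
```

>>> {"op": "carry_out", "data": {
  "increments": "0.2 0 -0.001 0 0 0 0;0.2 0 -0.001 0 0 0 0"
}}

```text
time_s: 11.15
tool_pos: [0.5972, -0.0699, 0.1149]
tool_rot: [179.8, 0.1, 167.4]
force: [-0.6, 1.5, 1.2]
grip_width: 0.0275
```

```bash
cat > f.py <<'E'
from cell import *
from h import *
a=-np.radians(12.8);Rn=np.array([[np.cos(a),-np.sin(a)],[np.sin(a),np.cos(a)]])
fs=[];
for i in range(3):
    read_camera("wrist");o=get_obs();fs.append(o["force"])
f=np.mean(fs,0);print(o["time_s"],"TCP",o["tool_pos"],o["tool_rot"])
print("rel nest mm",1e3*((o["tool_pos"][:2]-[.532,.0324])@Rn),"F nest",f[:2]@Rn,f[2],o["wrist_torque"],o["grip_width"])
E
python3 f.py
```

```text
11.3 TCP [ 0.59711445 -0.07022436  0.11486518] [1.79841466e+02 1.41929227e-01 1.67359696e+02]
rel nest mm [ 86.23259034 -85.64806921] F nest [-0.18262499  1.44426392] 1.1343229535754862 [ 0.34494079  0.01310301 -0.00523634] 0.02755359111110876
```

>>> {"op": "carry_out", "data": {
  "increments": "0.2 0 -0.002 0 0 0 0;0.2 0 -0.002 0 0 0 0"
}}

```text
time_s: 11.55
tool_pos: [0.5963, -0.0739, 0.1149]
tool_rot: [179.8, 0.1, 167.4]
force: [0.4, 1.2, 0.9]
grip_width: 0.0279
```

```bash
python3 f.py
```

```text
11.7 TCP [ 0.59618804 -0.07428865  0.11485841] [1.79847580e+02 1.40833829e-01 1.67361129e+02]
rel nest mm [ 86.22963563 -89.816601  ] F nest [-0.90965377  0.92767296] 0.774197775422266 [ 0.09246461  0.14677861 -0.03336378] 0.0279158997515239
```

>>> {"op": "carry_out", "data": {
  "increments": "0.2 0 -0.002 0 0 0 0;0.2 0 -0.002 0 0 0 0"
}}

```text
time_s: 11.95
tool_pos: [0.5961, -0.0749, 0.115]
tool_rot: [179.6, 0.2, 167.4]
force: [0.5, 5.7, 1.1]
grip_width: 0.0282
```

```bash
python3 f.py
```

```text
12.1 TCP [ 0.59607323 -0.07492897  0.11499762] [1.79566810e+02 1.56230547e-01 1.67410444e+02]
rel nest mm [ 86.25954237 -90.46645074] F nest [-0.76818456  5.20446213] 0.9295407479506292 [ 1.03518789 -0.13229982 -0.13142258] 0.027494584638569654
```

>>> {"op": "carry_out", "data": {
  "increments": "0.2 -0.002 -0.0015 0 0.2 0 0;0.2 -0.002 -0.0015 0 0.2 0 0"
}}

```text
time_s: 12.35
tool_pos: [0.5968, -0.0748, 0.115]
tool_rot: [179.7, -0.3, 167.5]
force: [-4.8, 6.1, 6.2]
grip_width: 0.0276
```

```bash
python3 f.py
```

```text
12.5 TCP [ 0.59680081 -0.07479173  0.1149921 ] [179.70575096  -0.34005109 167.47941488]
rel nest mm [ 86.93863663 -90.17142189] F nest [-6.48240867  4.76924821] 6.322299167975129 [ 1.17261113  1.0393062  -0.14816264] 0.027721963808072642
```

```bash
python3 - <<'E'
from cell import *
from h import *
p=read_camera("scene");cv2.imwrite("pics/s6.png",cv2.resize(p["img"][130:290,150:350],None,fx=4,fy=3.75,interpolation=cv2.INTER_CUBIC))
p=read_camera("top");cv2.imwrite("pics/t6.png",cv2.resize(p["img"][170:270,200:340],None,fx=5.5,fy=5.5,interpolation=cv2.INTER_CUBIC))
E
python3 w.py w6
```

```text
12.65 [ 0.59680661 -0.07481241  0.11499945] [179.70523442  -0.33236367 167.4771168 ] [-5.08925768  5.90868769  6.84147218] 0.02765263115733742
```

View pics/s6.png

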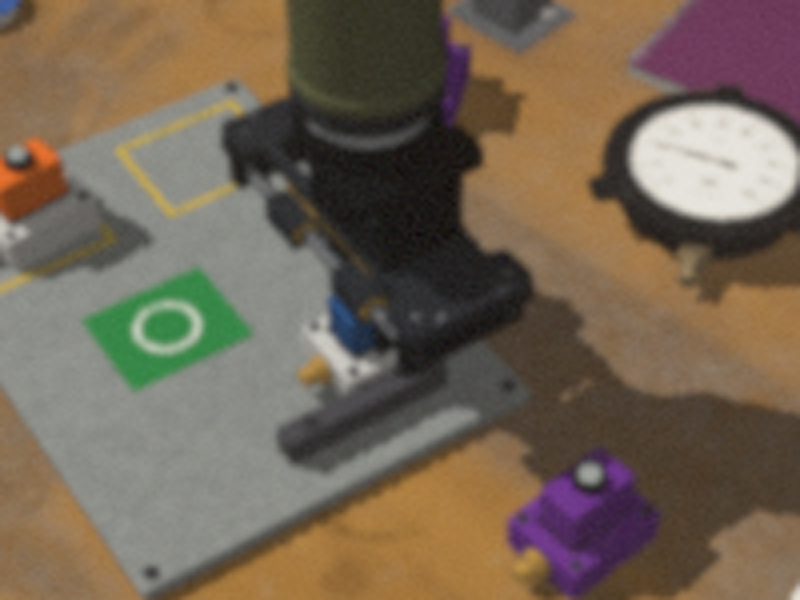

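View pics/t6.png

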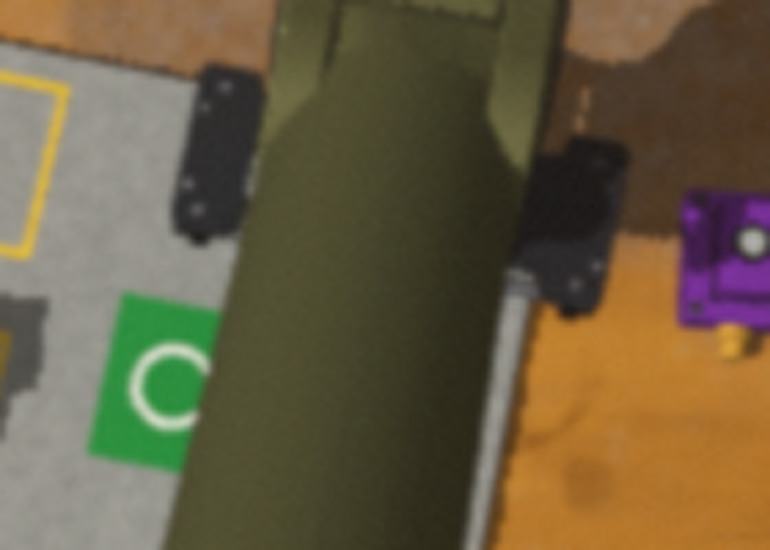

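View pics/w6.png

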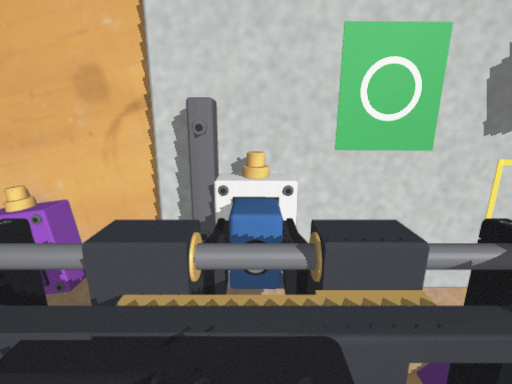

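```bash
python3 - <<'E'
from h import *
a=-np.radians(12.8);Rn=np.array([[np.cos(a),-np.sin(a)],[np.sin(a),np.cos(a)]])
p=np.load("pics/w.npy",allow_pickle=True).item()
cv2.imwrite("pics/w6c.png",cv2.resize(p["img"][80:220,170:310],None,fx=4,fy=4,interpolation=cv2.INTER_CUBIC))
N=lambda q,z:1e3*(ray(p,q,z)[:2]@Rn)
print("green",[N(q,.012) for q in((344,22),(453,23),(440,151),(334.5,149.5))])
print("stop end",[N(q,.034) for q in((188,98.5),(217,98.5),(218.5,215))])
print("foot",[N(q,.040) for q in((215.5,176),(297,176))])
E
```

```text
green [array([468.74609534, 115.59409122]), array([468.89145871, 184.81193732]), array([549.53328921, 190.33746013]), array([548.76720204, 115.64415804])]
stop end [array([516.69590057,  19.47865617]), array([516.61324311,  36.76703989]), array([589.97284428,  35.57153038])]
foot [array([562.49994845,  35.23083462]), array([562.33383568,  85.58418508])]
```

View pics/w6c.png

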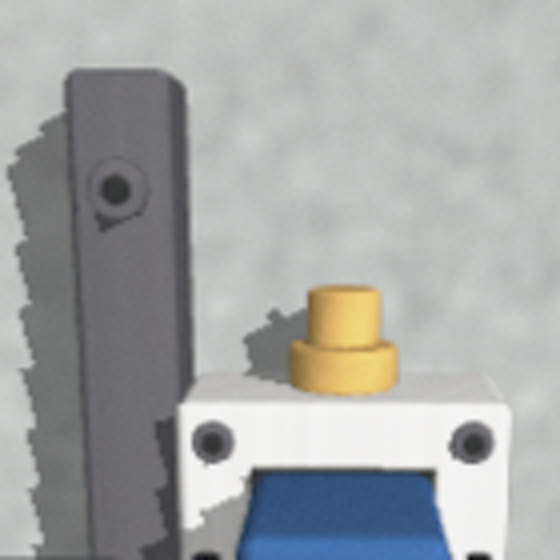

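```bash
python3 - <<'E'
from h import *
a=-np.radians(12.8);Rn=np.array([[np.cos(a),-np.sin(a)],[np.sin(a),np.cos(a)]])
p=np.load("pics/w.npy",allow_pickle=True).item()
N=lambda q,z:1e3*(ray(p,q,z)[:2]@Rn)
print("foot top",[N(q,.040) for q in((214.5,180.3),(297.5,180.5))])
print("foot bottom",[N(q,.012) for q in((218,173.2),)])
print("stop end top",[N(q,.034) for q in((187.5,97.5),(216,97.5))])
E
```

```text
foot top [array([565.21324416,  34.52705786]), array([565.17476734,  86.01428087])]
foot bottom [array([565.96744879,  33.23163928])]
stop end top [array([516.13087457,  19.21261567]), array([516.0494107 ,  36.18799084])]
```

The sensor is home in x: the foot face is 49.1 mm past the stop's end, against 49 nominal, and it is square. I make the y push a little firmer and then recheck.

>>> {"op": "carry_out", "data": {
  "increments": "0.2 -0.002 -0.0025 0 0.2 0 0;0.2 -0.002 -0.0025 0 0.2 0 0",
  "force": 30
}}

```text
time_s: 12.9
tool_pos: [0.5974, -0.075, 0.1151]
tool_rot: [179.7, -0.8, 167.6]
force: [-5.3, 6.5, 5.7]
grip_width: 0.0274
```

```bash
python3 f.py; python3 f.py
```

```text
13.05 TCP [ 0.59743486 -0.07496827  0.11513968] [179.69834967  -0.80987585 167.56869562]
rel nest mm [ 87.59603632 -90.20310741] F nest [-6.91311199  5.7013736 ] 5.85230098394339 [ 1.50130031  0.92190952 -0.28837562] 0.02767288679898463
13.2 TCP [ 0.59741159 -0.07497384  0.11515877] [179.69807364  -0.80569181 167.5666319 ]
rel nest mm [ 87.57458482 -90.21369349] F nest [-6.73391395  6.06242736] 6.097704464350144 [ 1.53385041  0.86809936 -0.32467528] 0.027928665426439403
```

```bash
python3 w.py w7; python3 - <<'E'
from cell import *
from h import *
a=cv2.imread("pics/w7.png");cv2.imwrite("pics/w7c.png",cv2.resize(a[80:220,170:310],None,fx=4,fy=4,interpolation=cv2.INTER_CUBIC))
p=read_camera("top");hsv=cv2.cvtColor(p["img"],cv2.COLOR_BGR2HSV);H,S=hsv[...,0],hsv[...,1]
print("orange",cent((H>=3)&(H<=13)&(S>200))[0][:2])
E
```

```text
13.25 [ 0.59742119 -0.07498319  0.11514049] [179.69886001  -0.80477712 167.56761745] [-5.07130441  6.97617555  5.50838537] 0.027450225864943546
orange (np.int32(123), array([181.51219512, 238.69918699]))
```

View pics/w7c.png

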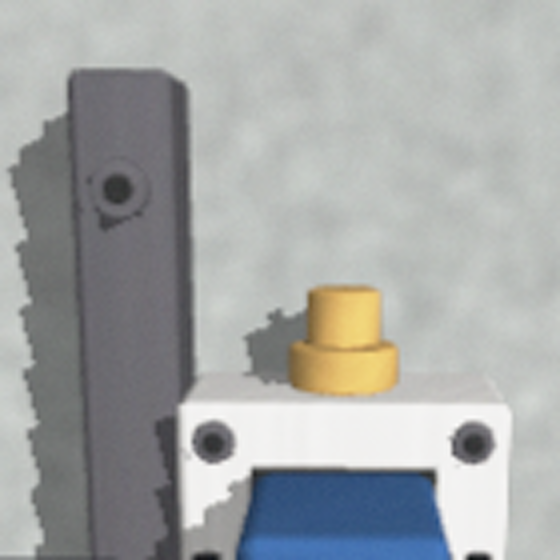

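The picture shows the foot's front edge at row 402 and the stop's end at row 70, both unchanged. The foot lies flush along the stop at column 180–190, square and held. Orange has not moved. Signing off.

```bash
python3 -c "
from cell import *
print(sign_off())"
```

```text
the job is handed in; nothing more can be done
None
```

The blue sensor is pressed into the corner of the two stops, still gripped, and the job is handed in at about 13.3 s of the 48 s allowed. I gripped it across the blue housing and slid it along the plate to the green pad. It stood there for about 1.5 s, its centre within about 3 mm of the pad's by the wrist camera. Then I slid it into the corner and pushed against both stops.

**Last checks:**
- **Position:** in the wrist view the foot stood 49.1 mm past the end of the right stop (49 mm nominal) and flush along that stop. It was square to it within about 0.5°.
- **Force:** the wrist measured about 6.8 N towards the far stop and 6 N towards the right stop, steady over repeated readings. These are totals that include plate friction, so the force on each stop is somewhat lower.
- **Grip:** fingers closed at 27.5 mm on the 28 mm housing, grip set to 30 N.
- **Orange sensor:** in the top view it stayed within about 0.1 pixel of where it started.

**Disagreements and small faults:**
- Contact with the far stop came 3.5 mm earlier than I first predicted. I had taken the foot's bottom edge for its top edge in the picture; the corrected measurement agrees with the contact.
- The tool leaned about 0.8° under the push and pressed down with about 6 N. Both seemed harmless, so I left them.

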